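# Catch the density cubes from the dispenser

## Robot

A 6-joint arm with a two-finger parallel gripper is mounted at the origin on the work surface. World frame = base frame: x ahead of the robot, y to its left, z up, the work surface at z = 0. Lengths are in mm, angles in rad, forces in N, time in s.
With the tool pointing down it reaches from about 375 to 925 mm from the base axis. Payload 5.7 kg.
Tool frame: the origin (TCP) lies at the very end of the fingers, on their centre line; the grasp point (between the pads) lies 19 mm behind it; z points along the fingers, y is the line along which they close (so a half turn about z gives the same grasp; the last joint's range is limited). The gripper opens to 85 mm and grips with 20 to 120 N. Pads are 22 mm wide; open, the fingers measure 114 mm over their backs; the gripper's body (76 mm by 85 mm) begins 54 mm behind the grasp point. The pads swing forward as they close: fully open they stand 13 mm farther back than shut.
Start: joints at [1.122, 0.359, 1.51, -0, 1.272, -0.115], TCP at [196.571, 566.849, 191.967] pointing down, gripper open.
Joint ranges: [-2.97, 2.97], [-1.01, 2.36], [0.21, 2.38], [-0.96, 4.11], [0.2, 2.71], [-2.98, 2.98]. Speed limits (rad/s): [2.39, 2.39, 3.14, 3.14, 3.14, 3.14].

## Interface

Orientations are given as a rotation vector (axis times angle).
In Python, from rig import telemetry, cams, job gives the robot as it stands.
- The arm moves only by the shell command python3 -m pendant 'ROWS' [OPENING]. ROWS is JSON, a list of rows, each an object of numbers: "x", "y", "z": the shift along the world's x, y, z in m; "ax", "ay", "az": the turn, a rotation vector about the world's x, y, z in degrees. A call has 1 to 20 rows; each row shifts and turns the commanded pose from where the row before left it; what a row does not reach is not made up. A row lasts 1/10 s, in which the tool goes at most 50 mm and 8.59 degrees, less where a joint would pass 70% of its speed; a pose out of reach is approached as far as the arm can. A call with a gripper value outside its range is refused whole. OPENING is the closure in counts, from 0 (fully open) to 255 (shut), set as the call begins (- or left out, the last holds). The fingers move at their own pace and stop on an object; the grip force is fixed at half the most. Time passes only in rows, so rows that do not move let the fingers close. It gives the time, the measured TCP pose, the force, the opening and the grip force at its end, in the units of the state.
- telemetry.get_obs(): the state, without advancing time (a new reading comes with each control period).
- cams.grab_frame(name): name is "scene" or "top"; returns a dict with "color" (384x512x3 uint8, blue, green, red), "fx", "fy", "cx", "cy" (pixels), "world_from_camera" (4x4, takes a point from camera to world coordinates). Camera axes: x right, y up, looking along -z (the intrinsics and any distortion apply to the point x, -y, -z); pixel columns grow to the right and rows downward; lengths in mm; the calibration is good to about 2 mm. A picture is of the moment at which its call begins. There is no depth.
- job.job_done(): hands the job in; it is judged then, once.
The state is a dict: "clock": time; "q": joint angles; "qd": joint speeds; "effort": joint torques, N m; "tool_pos": TCP position; "eef_rot": TCP orientation; "contact_force": force on the tool from outside, world axes, zero at the start; "moment": the same for the moment, N m; "grip_width": finger opening in mm; "grip_force": force on a finger pad.
Only numpy, scipy, OpenCV 4.12 (cv2) and the standard library are available. Lean on these libraries where they do the work, as an engineer would, in place of code of your own. Each camera call takes 0.05 s, during which the arm holds its last target. There are 200 camera calls.

## Task

Pick up the blue scoop by its handle and hold it up under the lip of the orange dispenser's chute, pushing the black plate back with the bowl's rim so that the gate lifts and both metal cubes slide into the scoop. Then set the scoop down upright on the bench, well clear of the dispenser, with both cubes in it, and leave the yellow scoop where it is.

Things in the scene. Friction and masses are not known exactly. Their poses are not given: they have to be found in the camera images.
- blue_scoop: Blue loose scoop, 120 g, upright on the bench. Open bowl, 110 mm across the rim, 86 mm across the base, 55 mm high. Handle: level bar 18 mm wide and 18 mm high, its middle 44 mm above the base, reaching 163 mm from the bowl's centre along -x. Origin: centre of the base's underside; z up, +x away from the handle. Gripped 120 mm from the centre, the mouth is free.
- blue_scoop_inside (a point): Middle of the blue scoop's bowl, on its axis, 25 mm above its underside. The wall is 4 mm and the floor 5 mm thick.
- yellow_scoop: Yellow scoop, otherwise the same as the blue one, a bystander to be left alone. Origin: centre of its base's underside, handle along its -x. It may stand between the blue one and the dispenser.
- dispenser: Fixed. Origin: on the bench straight below the chute's lip; +x to its back, z up. Orange box 115 x 110 x 158 mm, front at x = +75 mm, foot from +60 mm. The chute (top 270 mm up) is 36 mm wide, slopes down at 38 degrees towards -x (the robot's side) and ends at a free lip, underside 120 mm above the bench. A red gate holds the cubes back; open, they slide off the lip within a second.
- push_plate (a joint): Black sprung plate under the chute, square to the dispenser's x, 70 mm wide, 70 to 106 mm above the bench (above a scoop that stands on the bench). Value: push to +x in m, 0 (front face at x = +15 mm) to 0.025; 1 N at first, 3 N at last. The gate rises 1.5 times as far: clear of the cubes from 0.016. A rim 85 to 110 mm up, handle along -x, pushes it with the lip over the bowl.
- brass_cube: Loose brass cube, 20 mm, about 66 g, waiting behind the red gate in the chute, the lower of the two. Origin at its centre.
- aluminium_cube: Loose aluminium cube, 20 mm, about 22 g, waiting in the chute just behind the brass cube. Origin at its centre.

How it is judged (in metres and radians):
On the way:
1. both cubes have slid into the blue scoop while it is held up off the bench under the chute's lip (distance between each of brass_cube, aluminium_cube and blue_scoop_inside below 0.055 m and z of each of brass_cube, aluminium_cube in the frame of blue_scoop above 0.005 m and height (world z) of blue_scoop above 0.015 m and horizontal distance between blue_scoop and dispenser below 0.07 m), for 0.1 s.
At the end, for the whole second after the job is handed in: The blue scoop stands released and at rest on the bench (within 8 mm of its surface), upright within about 8 degrees, its bowl's centre more than 90 mm from the point below the chute's lip, with both cubes inside its bowl (distance between each of brass_cube, aluminium_cube and blue_scoop_inside below 0.055 m and z of each of brass_cube, aluminium_cube in the frame of blue_scoop above 0.005 m and height (world z) of blue_scoop below 0.008 m and angle between blue_scoop's own z axis and vertical below 0.15 rad and horizontal distance between blue_scoop and dispenser above 0.09 m and linear speed of blue_scoop below 0.03 m/s); the robot touches nothing.
It fails at once if the yellow scoop is moved more than 30 mm (distance of yellow_scoop from where it was at the start of the episode above 0.03 m).
It also fails if it takes over 64 s, if anything falls off the work surface, if the arm or the gripper's body presses on something with over 40 N, if the wrist force passes 120 N, or if a joint passes its speed limit or range.

## Working session

There is one attempt and no reset: what is moved stays moved. The work goes in short steps, Python scripts to look and compute and a shell command to move; the robot and the scene stay as the last step left them, time stands still between calls to the robot, and variables do not carry over. Pictures are saved under pics/ and viewed, at most 10 in all, crops included, and the job is handed in when it is done.

```bash
mkdir -p pics
python3 - <<'E'
from rig import telemetry, cams
import cv2,json
for n in("scene","top"):
    f=cams.grab_frame(n); cv2.imwrite(f"pics/{n}0.png",f["color"])
    print(n,{k:f[k] for k in f if k!="color"})
print(telemetry.get_obs())
E
```

```text
scene {'fx': 408.2986709469874, 'fy': 408.2986709469874, 'cx': 251.84425702612805, 'cy': 185.42721160159573, 'world_from_camera': array([[-8.61041284e-01, -3.50814681e-01,  3.68153456e-01,
         9.91093594e+02],
       [ 5.08504604e-01, -5.86033676e-01,  6.30862583e-01,
         6.37101423e+02],
       [-5.56553240e-03,  7.30406456e-01,  6.82990069e-01,
         8.04436101e+02],
       [ 0.00000000e+00,  0.00000000e+00,  0.00000000e+00,
         1.00000000e+00]])}
top {'fx': 378.6559037599581, 'fy': 378.6559037599581, 'cx': 260.199183628253, 'cy': 194.09107189429469, 'world_from_camera': array([[-1.42575382e-01,  9.59374888e-01, -2.43458591e-01,
         4.26659131e+02],
       [-9.89783570e-01, -1.37980473e-01,  3.59148131e-02,
         1.28512423e+01],
       [ 8.63238348e-04,  2.46091881e-01,  9.69246120e-01,
         9.13737626e+02],
       [ 0.00000000e+00,  0.00000000e+00,  0.00000000e+00,
         1.00000000e+00]])}
{'clock': 0.1, 'q': array([ 1.12188788e+00,  3.59435418e-01,  1.51131398e+00, -5.62697944e-06,
        1.27252889e+00, -1.15075148e-01]), 'qd': array([ 0.00144477, -0.00224707, -0.00149177, -0.00061125,  0.00053   ,
        0.00136377]), 'effort': array([-5.69982894e-04, -5.28655457e+01, -2.79350495e+01, -2.14256534e-04,
        5.06682511e-03, -1.18273093e-05]), 'tool_pos': array([196.29773481, 566.25939898, 191.24014941]), 'eef_rot': array([-5.21872700e-01, -3.09747192e+00,  2.54518789e-03]), 'contact_force': array([ 0.05100194,  0.4636431 , -0.1083707 ]), 'moment': array([-0.03647995, -0.01457628,  0.01616747]), 'grip_force': 0.0, 'grip_width': 85.65325259165088}
```

View pics/top0.png

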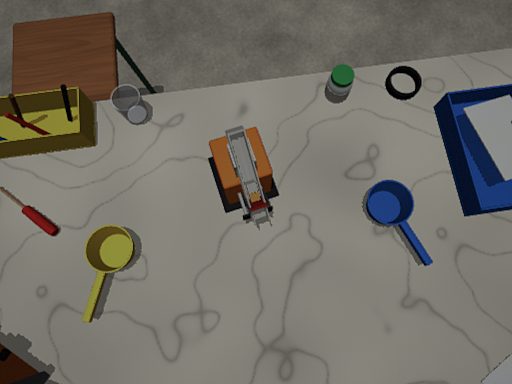

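View pics/scene0.png

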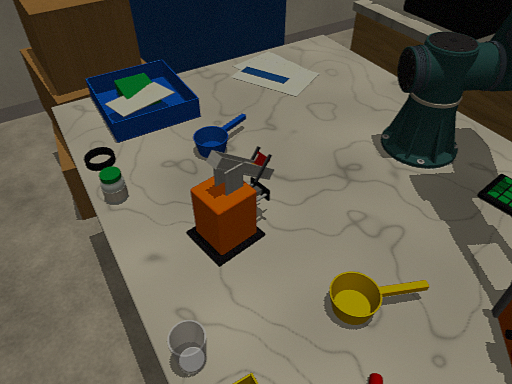

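The top view shows the blue scoop with its rim near (389,203) and handle end near (428,262). The dispenser box is near (240,165) with its lip near (262,222), and the yellow scoop is far off at (110,248). The scene view agrees: blue at (210,140), orange box at (225,215). Next I fit poses by silhouette in both views.

```bash
cat > h.py <<'E'
import numpy as np, cv2
from rig import cams
from scipy.optimize import minimize
def proj(f,P):
    T=np.linalg.inv(f["world_from_camera"]); p=np.c_[P,np.ones(len(P))]@T.T
    return np.c_[f["cx"]+f["fx"]*p[:,0]/-p[:,2], f["cy"]-f["fy"]*p[:,1]/-p[:,2]]
a=np.linspace(0,2*np.pi,48,endpoint=False); c=np.c_[np.cos(a),np.sin(a)]
BOWL=np.r_[np.c_[43*c,0*a],np.c_[55*c,0*a+55]]
box=lambda x0,x1,y,z0,z1:np.array([[x,s*y,z] for x in(x0,x1) for s in(-1,1) for z in(z0,z1)],float)
SCOOP=[BOWL,box(-163,-50,9,35,53)]; BOX=[box(75,190,55,0,158)]
def place(P,x,y,yaw,z=0):
    C,S=np.cos(yaw),np.sin(yaw); return P@np.array([[C,S,0],[-S,C,0],[0,0,1]])+[x,y,z]
def render(f,parts,v):
    m=np.zeros((384*4,512*4),np.uint8)
    for P in parts:
        h=cv2.convexHull(np.round(proj(f,place(P,*v))*4+1.5).astype(np.int32)); cv2.fillConvexPoly(m,h,255)
    return cv2.resize(m,(512,384),interpolation=cv2.INTER_AREA)/255.
def hsv(f): return cv2.cvtColor(f["color"],cv2.COLOR_BGR2HSV)
def comp(m,pt,hull=False):
    m=cv2.morphologyEx(m,cv2.MORPH_CLOSE,np.ones((3,3)))
    n,l,s,ce=cv2.connectedComponentsWithStats(m)
    d=[np.hypot(*(ce[i]-pt)) if s[i,4]>150 else 1e9 for i in range(n)]; d[0]=1e9
    m=(l==np.argmin(d)).astype(np.uint8)
    k,_=cv2.findContours(m,cv2.RETR_EXTERNAL,cv2.CHAIN_APPROX_NONE)
    o=np.zeros_like(m); cv2.drawContours(o,[cv2.convexHull(k[0])] if hull else k,-1,1,-1); return o
def fit(fs,masks,parts,v0):
    def cost(u):
        v=v0+u*[10,10,.1]
        return sum(np.abs(render(f,parts,v)-m).sum()/m.sum() for f,m in zip(fs,masks))
    best=None
    for k in range(3):
        r=minimize(cost,np.zeros(3),method="Nelder-Mead",options=dict(initial_simplex=np.array([[0,0,0],[2,0,0],[0,2,0],[0,0,2]])/(1+k)**2*1.))
        v0=v0+r.x*[10,10,.1]
    return v0,r.fun
E
python3 - <<'E'
from h import *
fs=[cams.grab_frame(n) for n in("top","scene")]
def ground(px,z):
    f=fs[0];T=f["world_from_camera"];d=T[:3,:3]@[(px[0]-f["cx"])/f["fx"],-(px[1]-f["cy"])/f["fy"],-1]
    o=T[:3,3];return (o+d*(z-o[2])/d[2])[:2]
out=[f["color"].copy() for f in fs]
for name,lo,hi,pts,hull,parts,ctr,tip,z in(
 ("blue",(105,80,30),(130,255,255),[(398,218),(215,138)],0,SCOOP,(389,203),(428,262),50),
 ("yellow",(20,120,40),(35,255,255),[(107,260),(365,298)],0,SCOOP,(110,248),(88,320),50),
 ("box",(5,150,60),(17,255,255),[(240,165),(225,217)],1,BOX,(264,222),(240,130),130)):
    ms=[comp(cv2.inRange(hsv(f),lo,hi),p,hull) for f,p in zip(fs,pts)]
    A,B=ground(ctr,z),ground(tip,z); d=(A-B) if name!="box" else B-A
    v0=np.r_[A,np.arctan2(d[1],d[0])]
    v,c=fit(fs,ms,parts,v0); print(name,v0,v,c,[m.sum() for m in ms])
    for i,f in enumerate(fs):
        one,_=fit([f],[ms[i]],parts,v.copy()); print("  single",one)
        r=(render(f,parts,v)>.5).astype(np.uint8)
        k,_=cv2.findContours(r,0,1);cv2.drawContours(out[i],k,-1,(255,0,255),1)
cv2.imwrite("pics/fit.png",np.hstack([cv2.resize(out[0][80:340,60:460],(400,260)),cv2.resize(out[1][80:340,60:460],(400,260))]))
E
```

```text
blue [ 5.79416479e+02 -3.14433156e+02  3.68215341e-01] [ 5.81955438e+02 -3.15765545e+02  3.73421185e-01] 0.2476615685844613 [np.uint64(2162), np.uint64(962)]
  single [ 5.81430375e+02 -3.15998748e+02  3.70349129e-01]
  single [ 5.81971154e+02 -3.15841211e+02  3.73168471e-01]
yellow [ 5.67168018e+02  3.36414749e+02 -3.49262862e-01] [ 5.68063249e+02  3.38881301e+02 -3.72624936e-01] 0.14384223093915097 [np.uint64(2327), np.uint64(2711)]
  single [ 5.66790890e+02  3.38586794e+02 -3.78385184e-01]
  single [ 5.68404222e+02  3.39020693e+02 -3.70723283e-01]
box [ 5.62643018e+02 -1.54700771e+01  1.06729377e-01] [ 5.73823734e+02 -1.01158741e+01  2.06818414e-01] 2.080944204275887 [np.uint64(1205), np.uint64(3958)]
  single [ 5.73823734e+02 -1.01158741e+01  2.06818414e-01]
  single [ 5.71967393e+02 -8.77360394e+00  1.32204809e-01]
```

View pics/fit.png

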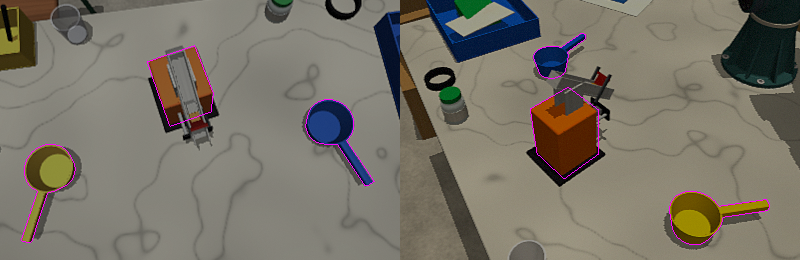

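The scoop fits overlay well. The box's top-view mask was split by the chute, so I refit it and overlay the predicted plate and lip.

Run:
```python
from h import *
fs=[cams.grab_frame(n) for n in("top","scene")]
ms=[]
for f,(x0,x1,y0,y1) in zip(fs,((190,300,110,220),(170,280,150,270))):
    m=cv2.inRange(hsv(f),(5,150,40),(17,255,255)); r=np.zeros_like(m); r[y0:y1,x0:x1]=m[y0:y1,x0:x1]
    r=cv2.morphologyEx(r,cv2.MORPH_OPEN,np.ones((3,3)))
    o=np.zeros_like(m); cv2.fillConvexPoly(o,cv2.convexHull(cv2.findNonZero(r)),1); ms.append(o)
v0=np.array([565,-15,.15])
v,c=fit(fs,ms,BOX,v0);print(v,c)
for f,m in zip(fs,ms): print(fit([f],[m],BOX,v.copy()))
out=[]
for f,(x0,y0) in zip(fs,((200,120),(180,140))):
    im=f["color"][y0:y0+120,x0:x0+100]; im=cv2.resize(im,None,fx=4,fy=4,interpolation=cv2.INTER_CUBIC)
    def dr(P,col):
        p=((proj(f,place(np.array(P,float),*v))-[x0,y0]+.5)*4).astype(int); cv2.polylines(im,[p.reshape(-1,1,2)],True,col,1)
    dr([[75,-55,158],[75,55,158],[190,55,158],[190,-55,158]],(255,0,255))
    dr([[15,-35,70],[15,35,70],[15,35,106],[15,-35,106]],(0,255,0))
    dr([[0,-18,120],[0,18,120],[60,18,167],[60,-18,167]],(255,255,0))
    out.append(im)
cv2.imwrite("pics/disp.png",np.hstack(out))
b=np.array([582,-315.8]);y=.373
print("grasp",b-120*np.array([np.cos(y),np.sin(y)]), "bowl at contact", v[:2]+(15-55)*np.array([np.cos(v[2]),np.sin(v[2])]))
```

```text
[ 5.73532849e+02 -5.65471563e+00  1.69542633e-01] 0.17943028509830716
(array([ 5.74006761e+02, -6.63264298e+00,  1.77387712e-01]), np.float64(0.04540243748348783))
(array([ 5.72845537e+02, -1.12717610e+01,  1.54889991e-01]), np.float64(0.11844304035280274))
grasp [ 470.25140334 -359.5292939 ] bowl at contact [534.10636704 -12.40397794]
```

View pics/disp.png

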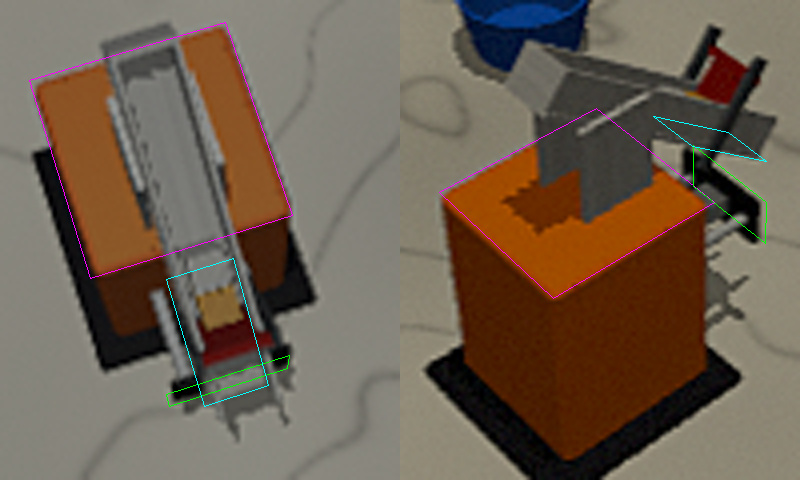

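The fits agree within about 2 px: plate in green, lip in cyan. I take the dispenser at (573.5, -6), yaw 0.17, and the scoop at (582, -316), yaw 0.373. First I transit to above the handle.

```bash
python3 -m pendant '[{"x":0.02,"y":-0.04,"z":0.004,"az":-6},{"x":0.02,"y":-0.04,"z":0.004,"az":-6},{"x":0.02,"y":-0.04,"z":0.004,"az":-6},{"x":0.02,"y":-0.04,"z":0.004,"az":-6},{"x":0.02,"y":-0.04,"z":0.004,"az":-6},{"x":0.02,"y":-0.04,"z":0.004,"az":-6},{"x":0.02,"y":-0.04,"z":0.004,"az":-6},{"x":0.02,"y":-0.04,"z":0.004,"az":-6},{"x":0.02,"y":-0.04,"z":0.004,"az":-6},{"x":0.02,"y":-0.04,"z":0.004,"az":-6},{"x":0.02,"y":-0.04,"z":0,"az":-6},{"x":0.01,"y":-0.04,"z":0,"az":-6}]' 0
python3 -m pendant '[{"x":0.004,"y":-0.04,"az":-6},{"x":0.004,"y":-0.04,"az":-6},{"x":0.004,"y":-0.04,"az":-6},{"x":0.004,"y":-0.04,"az":-6},{"x":0.004,"y":-0.04,"az":-6},{"x":0.004,"y":-0.04,"az":-6},{"x":0.004,"y":-0.04,"az":-6},{"x":0.004,"y":-0.04,"az":-6},{"x":0.004,"y":-0.04,"az":-6},{"x":0.004,"y":-0.04,"az":-6},{"x":0.004,"y":-0.04,"az":-6},{"x":0,"y":-0.007,"az":-1.5},{},{}]'
```

```text
invalid input at $[0]: expected keys x, y, z, ax, ay, az
invalid input at $[0]: expected keys x, y, z, ax, ay, az
```

```bash
python3 -m pendant '[{"x":0.02,"y":-0.04,"z":0.004,"ax":0,"ay":0,"az":-6},{"x":0.02,"y":-0.04,"z":0.004,"ax":0,"ay":0,"az":-6},{"x":0.02,"y":-0.04,"z":0.004,"ax":0,"ay":0,"az":-6},{"x":0.02,"y":-0.04,"z":0.004,"ax":0,"ay":0,"az":-6},{"x":0.02,"y":-0.04,"z":0.004,"ax":0,"ay":0,"az":-6},{"x":0.02,"y":-0.04,"z":0.004,"ax":0,"ay":0,"az":-6},{"x":0.02,"y":-0.04,"z":0.004,"ax":0,"ay":0,"az":-6},{"x":0.02,"y":-0.04,"z":0.004,"ax":0,"ay":0,"az":-6},{"x":0.02,"y":-0.04,"z":0.004,"ax":0,"ay":0,"az":-6},{"x":0.02,"y":-0.04,"z":0.004,"ax":0,"ay":0,"az":-6},{"x":0.02,"y":-0.04,"z":0,"ax":0,"ay":0,"az":-6},{"x":0.01,"y":-0.04,"z":0,"ax":0,"ay":0,"az":-6}]' 0 &&
python3 -m pendant '[{"x":0.004,"y":-0.04,"z":0,"ax":0,"ay":0,"az":-6},{"x":0.004,"y":-0.04,"z":0,"ax":0,"ay":0,"az":-6},{"x":0.004,"y":-0.04,"z":0,"ax":0,"ay":0,"az":-6},{"x":0.004,"y":-0.04,"z":0,"ax":0,"ay":0,"az":-6},{"x":0.004,"y":-0.04,"z":0,"ax":0,"ay":0,"az":-6},{"x":0.004,"y":-0.04,"z":0,"ax":0,"ay":0,"az":-6},{"x":0.004,"y":-0.04,"z":0,"ax":0,"ay":0,"az":-6},{"x":0.004,"y":-0.04,"z":0,"ax":0,"ay":0,"az":-6},{"x":0.004,"y":-0.04,"z":0,"ax":0,"ay":0,"az":-6},{"x":0.004,"y":-0.04,"z":0,"ax":0,"ay":0,"az":-6},{"x":0.004,"y":-0.04,"z":0,"ax":0,"ay":0,"az":-6},{"x":0,"y":-0.007,"z":0,"ax":0,"ay":0,"az":-1.5},{"x":0,"y":0,"z":0,"ax":0,"ay":0,"az":0},{"x":0,"y":0,"z":0,"ax":0,"ay":0,"az":0}]'
python3 - <<'E'
from rig import telemetry
from scipy.spatial.transform import Rotation as R
o=telemetry.get_obs();print(o["q"],R.from_rotvec(o["eef_rot"]).as_matrix())
E
```

```text
clock: 1.5
tool_pos: [428.3, 85.0, 232.5]
eef_rot: [2.247, 2.193, 0.002]
contact_force: [0.5, 0.2, 0.4]
grip_width: 85.6
grip_force: 0.0
clock: 2.9
tool_pos: [470.2, -358.9, 231.7]
eef_rot: [-3.085, -0.584, 0.001]
contact_force: [-0.3, 0.8, -0.3]
grip_width: 85.4
grip_force: 0.0
[-7.69145756e-01  3.14982830e-01  1.47521071e+00  6.28776185e-04
  1.35296990e+00  4.27184735e-01] [[ 9.30752977e-01  3.65647923e-01 -7.01592889e-04]
 [ 3.65648584e-01 -9.30751718e-01  1.53358823e-03]
 [-9.22554374e-05 -1.68392825e-03 -9.99998578e-01]]
```

Yaw is right at 21.4°. Descend to z≈25 and close.

```bash
python3 -m pendant '[{"x":0,"y":0,"z":-0.03,"ax":0,"ay":0,"az":0},{"x":0,"y":0,"z":-0.03,"ax":0,"ay":0,"az":0},{"x":0,"y":0,"z":-0.03,"ax":0,"ay":0,"az":0},{"x":0,"y":0,"z":-0.03,"ax":0,"ay":0,"az":0},{"x":0,"y":0,"z":-0.03,"ax":0,"ay":0,"az":0},{"x":0,"y":0,"z":-0.02,"ax":0,"ay":0,"az":0},{"x":0,"y":0,"z":-0.02,"ax":0,"ay":0,"az":0},{"x":0,"y":0,"z":-0.01,"ax":0,"ay":0,"az":0},{"x":0,"y":0,"z":-0.007,"ax":0,"ay":0,"az":0},{"x":0,"y":0,"z":0,"ax":0,"ay":0,"az":0},{"x":0,"y":0,"z":0,"ax":0,"ay":0,"az":0},{"x":0,"y":0,"z":0,"ax":0,"ay":0,"az":0}]' &&
python3 -m pendant '[{"x":0,"y":0,"z":0,"ax":0,"ay":0,"az":0},{"x":0,"y":0,"z":0,"ax":0,"ay":0,"az":0},{"x":0,"y":0,"z":0,"ax":0,"ay":0,"az":0},{"x":0,"y":0,"z":0,"ax":0,"ay":0,"az":0},{"x":0,"y":0,"z":0,"ax":0,"ay":0,"az":0},{"x":0,"y":0,"z":0,"ax":0,"ay":0,"az":0},{"x":0,"y":0,"z":0,"ax":0,"ay":0,"az":0},{"x":0,"y":0,"z":0,"ax":0,"ay":0,"az":0},{"x":0,"y":0,"z":0,"ax":0,"ay":0,"az":0},{"x":0,"y":0,"z":0,"ax":0,"ay":0,"az":0},{"x":0,"y":0,"z":0,"ax":0,"ay":0,"az":0},{"x":0,"y":0,"z":0,"ax":0,"ay":0,"az":0}]' 255
```

```text
clock: 4.1
tool_pos: [471.2, -360.6, 26.0]
eef_rot: [3.086, 0.583, 0.002]
contact_force: [0.5, 0.5, 0.3]
grip_width: 85.5
grip_force: 0.0
clock: 5.3
tool_pos: [470.6, -360.1, 25.0]
eef_rot: [-3.087, -0.583, 0.0]
contact_force: [-0.1, 1.2, -0.2]
grip_width: 0.2
grip_force: 0.0
```

The fingers shut to 0.2 mm, so the grasp missed. I look again.

Run:
```python
from h import *
fs=[cams.grab_frame(n) for n in("top","scene")]
a=cv2.resize(fs[0]["color"][150:300,340:473],None,fx=3,fy=3); b=cv2.resize(fs[1]["color"][80:230,170:303],None,fx=3,fy=3)
cv2.imwrite("pics/miss.png",np.hstack([a,b]))
```

```text
(no output)
```

View pics/miss.png

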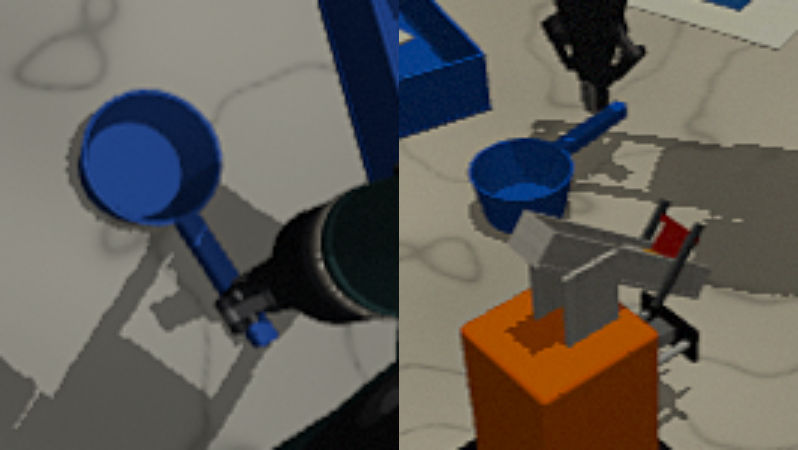

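Run:
```python
from h import *
from rig import telemetry
o=telemetry.get_obs();t=o["tool_pos"];print(t,o["grip_width"],o["grip_force"],o["contact_force"])
for n,x0,y0,dx in(("top",340,150,0),("scene",170,80,399)):
    f=cams.grab_frame(n)
    P=np.array([t,t+[0,0,19],t+[0,0,54],[470.3,-359.5,53],[430.2,-375.1,44]])
    print(n,np.round((proj(f,P)-[x0,y0])*3+[dx,0]))
    m=cv2.inRange(hsv(f),(105,80,30),(130,255,255))
    mm=comp(m,{"top":(398,218),"scene":(215,138)}[n]);print(mm.sum(), np.abs(render(f,SCOOP,[582,-315.8,.373])-mm).sum())
```

```text
[ 470.56234091 -360.14164565   24.96444454] -0.055318100260078946 0.0 [-0.4076969  -0.11424441  0.44160842]
top [[225. 293.]
 [235. 290.]
 [254. 285.]
 [239. 289.]
 [267. 340.]]
1965 364.8470588235294
scene [[595. 137.]
 [595. 123.]
 [593.  96.]
 [595. 116.]
 [620. 106.]]
968 157.78823529411764
```

```bash
python3 -m pendant '[{"x":0,"y":0,"z":0.01,"ax":0,"ay":0,"az":0},{"x":0,"y":0,"z":0.01,"ax":0,"ay":0,"az":0},{"x":0,"y":0,"z":0.01,"ax":0,"ay":0,"az":0},{"x":0,"y":0,"z":0.01,"ax":0,"ay":0,"az":0},{"x":0,"y":0,"z":0,"ax":0,"ay":0,"az":0},{"x":0,"y":0,"z":0,"ax":0,"ay":0,"az":0},{"x":0,"y":0,"z":0,"ax":0,"ay":0,"az":0}]'
python3 - <<'E'
from h import *
fs=[cams.grab_frame(n) for n in("top","scene")]
o=[]
from rig import telemetry
t=telemetry.get_obs()["tool_pos"]
for f in fs:
    u,v=proj(f,t[None])[0].astype(int); print(u,v)
    im=f["color"].copy(); im[v,u]=(0,255,0); o.append(cv2.resize(im[v-45:v+45,u-40:u+40],None,fx=5,fy=5,interpolation=cv2.INTER_NEAREST))
cv2.imwrite("pics/up.png",np.hstack(o))
E
```

```text
clock: 6.2
tool_pos: [470.3, -359.9, 64.7]
eef_rot: [-3.087, -0.582, 0.0]
contact_force: [-0.1, 0.3, -0.2]
grip_width: -0.0
grip_force: 0.0
421 245
235 115
```

View pics/up.png

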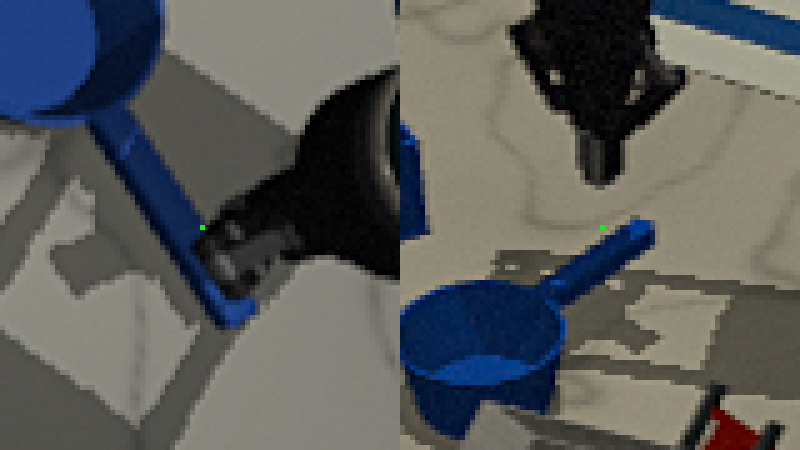

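The fingertips show at about (235,292) in the top crop and (600,183) in the scene crop. The reported TCP (green) projects to (203,228) and (602,227), so tip and reading disagree. I triangulate the true tip.

```bash
cat >> h.py <<'E'
def ray(f,px):
    T=f["world_from_camera"]; d=T[:3,:3]@[(px[0]-f["cx"])/f["fx"],-(px[1]-f["cy"])/f["fy"],-1]; return T[:3,3],d/np.linalg.norm(d)
def tri(fs,pxs):
    A=0;b=0
    for f,p in zip(fs,pxs):
        o,d=ray(f,p);M=np.eye(3)-np.outer(d,d);A=A+M;b=b+M@o
    X=np.linalg.solve(A,b);return X,[np.round(np.linalg.norm((np.eye(3)-np.outer(d,d))@(X-o)),1) for o,d in (ray(f,p) for f,p in zip(fs,pxs))]
E
python3 - <<'E'
from h import *
fs=[cams.grab_frame(n) for n in("top","scene")]
for pt in [(427.4,258.4),(426,256),(423,250)]: print(tri(fs,[pt,(234.6,106.2)]))
from rig import telemetry
o=telemetry.get_obs();print(o)
E
```

```text
(array([ 452.15664417, -365.63800967,   86.15931665]), [np.float64(14.6), np.float64(14.6)])
(array([ 456.2955447 , -360.93638234,   90.4852845 ]), [np.float64(13.0), np.float64(13.0)])
(array([ 466.19813407, -350.39684146,  100.65581437]), [np.float64(8.9), np.float64(8.9)])
{'clock': 6.4, 'q': array([-7.69849496e-01,  4.86840227e-01,  1.65946127e+00,  8.00680287e-06,
        9.96316020e-01,  4.27882578e-01]), 'qd': array([-0.00022664, -0.00081009, -0.00204743, -0.00229545, -0.00165696,
       -0.00160554]), 'effort': array([ 6.23189873e-03, -5.53496790e+01, -2.21482497e+01,  3.73970179e-04,
        7.62611831e-03,  1.12906335e-05]), 'tool_pos': array([ 470.26678011, -359.9027    ,   64.48278969]), 'eef_rot': array([-3.08627072e+00, -5.82452816e-01,  9.19175692e-04]), 'contact_force': array([-0.65100043,  0.38309917, -0.6074107 ]), 'moment': array([-0.00026628,  0.04180573,  0.02785426]), 'grip_force': 0.0, 'grip_width': 0.30027059761671754}
```

The views don't agree cleanly, so I need a clearer look, with the model tool axis drawn on.

Run:
```python
from h import *
fs=[cams.grab_frame(n) for n in("top","scene")]
from rig import telemetry
t=telemetry.get_obs()["tool_pos"]; o=[]
for f,(x0,y0) in zip(fs,((400,190),(195,20))):
    k=4
    im=cv2.resize(f["color"][y0:y0+125,x0:x0+100],None,fx=k,fy=k,interpolation=cv2.INTER_CUBIC)
    im=cv2.convertScaleAbs(im,alpha=1.6,beta=20)
    for z in range(0,201,20):
        u=((proj(f,(t+[0,0,z])[None])[0]-[x0,y0]+.5)*k).astype(int); cv2.circle(im,tuple(map(int,u)),3,(0,255,0) if z else (0,0,255),-1)
    yy=np.array([.366,-.93,0])
    for s in (-40,40):
        u=((proj(f,(t+[0,0,60]+s*yy)[None])[0]-[x0,y0]+.5)*k).astype(int); cv2.circle(im,tuple(map(int,u)),3,(255,255,0),-1)
    o.append(im)
cv2.imwrite("pics/ax.png",np.hstack(o))
```

```text
(no output)
```

View pics/ax.png

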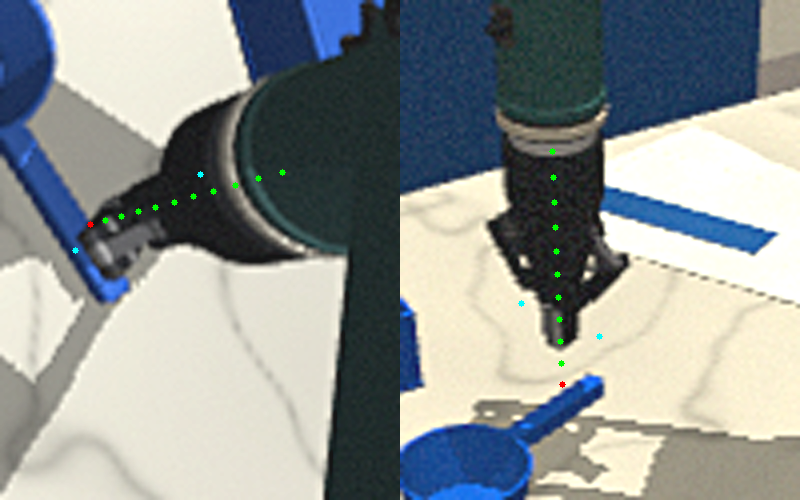

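Both views put the shut fingertips about 25–35 mm higher than reported, so the fingers closed above the handle. I reopen, go lower in small steps while watching the force, and close again.

```bash
python3 -m pendant '[{"x":0,"y":0,"z":0,"ax":0,"ay":0,"az":0},{"x":0,"y":0,"z":0,"ax":0,"ay":0,"az":0},{"x":0,"y":0,"z":0,"ax":0,"ay":0,"az":0},{"x":0,"y":0,"z":0,"ax":0,"ay":0,"az":0},{"x":0,"y":0,"z":0,"ax":0,"ay":0,"az":0},{"x":0,"y":0,"z":0,"ax":0,"ay":0,"az":0},{"x":0,"y":0,"z":0,"ax":0,"ay":0,"az":0},{"x":0,"y":0,"z":-0.01,"ax":0,"ay":0,"az":0},{"x":0,"y":0,"z":-0.01,"ax":0,"ay":0,"az":0},{"x":0,"y":0,"z":-0.01,"ax":0,"ay":0,"az":0},{"x":0,"y":0,"z":-0.01,"ax":0,"ay":0,"az":0},{"x":0,"y":0,"z":-0.01,"ax":0,"ay":0,"az":0},{"x":0,"y":0,"z":-0.005,"ax":0,"ay":0,"az":0},{"x":0,"y":0,"z":0,"ax":0,"ay":0,"az":0},{"x":0,"y":0,"z":0,"ax":0,"ay":0,"az":0}]' 0
python3 -m pendant '[{"x":0,"y":0,"z":-0.005,"ax":0,"ay":0,"az":0},{"x":0,"y":0,"z":0,"ax":0,"ay":0,"az":0},{"x":0,"y":0,"z":0,"ax":0,"ay":0,"az":0}]'
python3 - <<'E'
from h import *
fs=[cams.grab_frame(n) for n in("top","scene")]
o=[cv2.convertScaleAbs(cv2.resize(f["color"][y:y+100,x:x+80],None,fx=5,fy=5,interpolation=cv2.INTER_CUBIC),alpha=1.6,beta=20) for f,(x,y) in zip(fs,((380,190),(200,60)))]
cv2.imwrite("pics/lo.png",np.hstack(o))
E
```

```text
clock: 8.0
tool_pos: [470.7, -360.2, 10.0]
eef_rot: [-3.087, -0.583, -0.0]
contact_force: [0.6, 0.5, 0.1]
grip_width: 85.1
grip_force: 0.0
clock: 8.3
tool_pos: [470.6, -360.1, 5.1]
eef_rot: [-3.087, -0.583, -0.0]
contact_force: [-0.7, 0.3, -0.3]
grip_width: 85.3
grip_force: 0.0
```

View pics/lo.png

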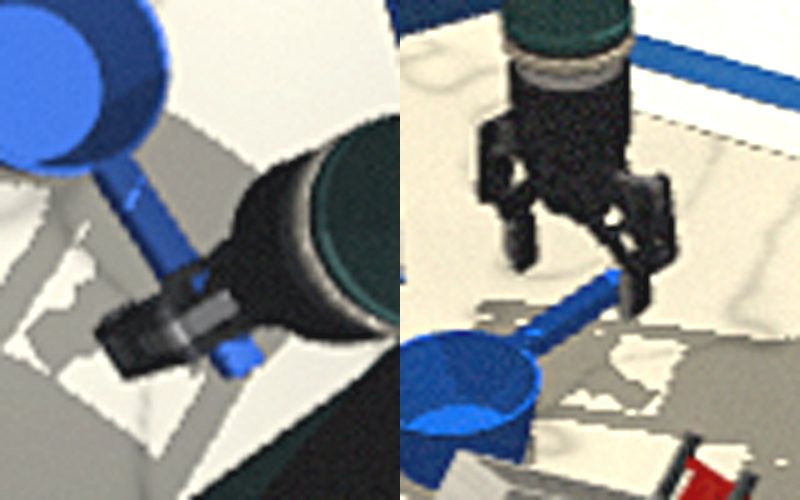

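Now the handle lies between the fingers, near finger at scene crop (635,300), but close to the handle's end (top crop (240,360)). I check tip height by triangulating the near fingertip.

Run:
```python
from h import *
from rig import telemetry
fs=[cams.grab_frame(n) for n in("top","scene")]
for a in [(402,261),(402,258),(404,264)]: print(tri(fs,[a,(200+235/5,60+313/5)]))
t=telemetry.get_obs()["tool_pos"]; print(t+57*np.array([-.366,.93,0]))
```

```text
(array([ 447.29185958, -314.51564142,   54.58289066]), [np.float64(4.3), np.float64(4.3)])
(array([ 451.51126543, -312.67457172,   58.13425939]), [np.float64(1.4), np.float64(1.4)])
(array([ 441.6033661 , -321.09099698,   48.15728299]), [np.float64(6.0), np.float64(6.0)])
[ 449.82834544 -307.22800932    5.14681017]
```

The near tip is at z≈55 with 5 reported. Allowing 13 mm for swing-back, z reads about 35 mm too low, while x and y are good. I lower to about -10 reported and close.

```bash
python3 -m pendant '[{"x":0,"y":0,"z":-0.005,"ax":0,"ay":0,"az":0},{"x":0,"y":0,"z":-0.005,"ax":0,"ay":0,"az":0},{"x":0,"y":0,"z":0,"ax":0,"ay":0,"az":0}]'
python3 -m pendant '[{"x":0,"y":0,"z":-0.005,"ax":0,"ay":0,"az":0},{"x":0,"y":0,"z":0,"ax":0,"ay":0,"az":0},{"x":0,"y":0,"z":0,"ax":0,"ay":0,"az":0}]'
python3 -m pendant '[{"x":0,"y":0,"z":0,"ax":0,"ay":0,"az":0},{"x":0,"y":0,"z":0,"ax":0,"ay":0,"az":0},{"x":0,"y":0,"z":0,"ax":0,"ay":0,"az":0},{"x":0,"y":0,"z":0,"ax":0,"ay":0,"az":0},{"x":0,"y":0,"z":0,"ax":0,"ay":0,"az":0},{"x":0,"y":0,"z":0,"ax":0,"ay":0,"az":0},{"x":0,"y":0,"z":0,"ax":0,"ay":0,"az":0},{"x":0,"y":0,"z":0,"ax":0,"ay":0,"az":0},{"x":0,"y":0,"z":0,"ax":0,"ay":0,"az":0}]' 255
python3 - <<'E'
from h import *
fs=[cams.grab_frame(n) for n in("top","scene")]
ms=[comp(cv2.inRange(hsv(f),(105,80,30),(130,255,255)),p) for f,p in zip(fs,[(398,215),(215,138)])]
print(fit(fs,ms,SCOOP,np.array([582,-315.8,.373])),[m.sum() for m in ms])
E
```

```text
clock: 8.8
tool_pos: [470.0, -359.6, -6.0]
eef_rot: [-3.086, -0.582, 0.001]
contact_force: [-0.3, 0.9, 0.8]
grip_width: 85.3
grip_force: 0.0
clock: 9.1
tool_pos: [470.4, -360.0, -10.3]
eef_rot: [-3.087, -0.582, 0.0]
contact_force: [0.1, 0.2, 0.3]
grip_width: 85.2
grip_force: 0.0
clock: 10.0
tool_pos: [470.6, -360.2, -9.9]
eef_rot: [3.087, 0.583, 0.0]
contact_force: [0.1, -0.2, 1.4]
grip_width: 16.8
grip_force: 61.8
(array([ 5.81914855e+02, -3.15670426e+02,  3.74605149e-01]), np.float64(0.46250352941899525)) [np.uint64(1937), np.uint64(896)]
```

Gripped (16.8 mm, 62 N), and the scoop hasn't moved. Lift 42 mm and carry it in front of the chute.

```bash
python3 -m pendant '[{"x":0,"y":0,"z":0.006,"ax":0,"ay":0,"az":0},{"x":0,"y":0,"z":0.012,"ax":0,"ay":0,"az":0},{"x":0,"y":0,"z":0.012,"ax":0,"ay":0,"az":0},{"x":0,"y":0,"z":0.012,"ax":0,"ay":0,"az":0},{"x":0,"y":0,"z":0,"ax":0,"ay":0,"az":0},{"x":0,"y":0,"z":0,"ax":0,"ay":0,"az":0}]'
python3 -m pendant '[{"x":-0.003,"y":0.01,"z":0,"ax":0,"ay":0,"az":-0.5},{"x":-0.006,"y":0.02,"z":0,"ax":0,"ay":0,"az":-0.7},{"x":-0.006,"y":0.02,"z":0,"ax":0,"ay":0,"az":-0.7},{"x":-0.006,"y":0.02,"z":0,"ax":0,"ay":0,"az":-0.7},{"x":-0.006,"y":0.02,"z":0,"ax":0,"ay":0,"az":-0.7},{"x":-0.006,"y":0.02,"z":0,"ax":0,"ay":0,"az":-0.7},{"x":-0.006,"y":0.02,"z":0,"ax":0,"ay":0,"az":-0.7},{"x":-0.006,"y":0.02,"z":0,"ax":0,"ay":0,"az":-0.7},{"x":-0.006,"y":0.02,"z":0,"ax":0,"ay":0,"az":-0.7},{"x":-0.006,"y":0.02,"z":0,"ax":0,"ay":0,"az":-0.7},{"x":-0.006,"y":0.02,"z":0,"ax":0,"ay":0,"az":-0.7},{"x":-0.006,"y":0.02,"z":0,"ax":0,"ay":0,"az":-0.7},{"x":-0.006,"y":0.02,"z":0,"ax":0,"ay":0,"az":-0.7},{"x":-0.005,"y":0.02,"z":0,"ax":0,"ay":0,"az":-0.7},{"x":-0.005,"y":0.02,"z":0,"ax":0,"ay":0,"az":-0.7},{"x":-0.005,"y":0.02,"z":0,"ax":0,"ay":0,"az":-0.7},{"x":0,"y":0.012,"z":0,"ax":0,"ay":0,"az":-0.7},{"x":0,"y":0,"z":0,"ax":0,"ay":0,"az":0},{"x":0,"y":0,"z":0,"ax":0,"ay":0,"az":0}]'
cat >> h.py <<'E'
def bluefit(v0,pts):
    fs=[cams.grab_frame(n) for n in("top","scene")]
    ms=[];ig=[]
    for f,p in zip(fs,pts):
        h=hsv(f); m=cv2.inRange(h,(105,80,30),(130,255,255)); u=proj(f,place(SCOOP[0],*v0)).mean(0)
        r=np.zeros_like(m);cv2.circle(r,tuple(map(int,u)),60,255,-1); m=cv2.bitwise_and(m,r)
        b=((m==0)&((h[...,2]<70)|(h[...,1]<60)&(h[...,2]>250))).astype(np.uint8)
        ms.append((m>0).astype(float)); ig.append(r/255.)
    def cost(u):
        v=v0+u*[10,10,.1,10]
        s=0
        for f,m,r in zip(fs,ms,ig):
            k=render(f,SCOOP,v); bad=np.abs(k-m)*r
            s+=((k-m).clip(0)*.5*r).sum()+2*((m-k).clip(0)*r).sum()
        return s/1000
    for k in range(4):
        sx=np.vstack([np.zeros(4),np.eye(4)*1.5/(k+1)])
        q=minimize(cost,np.zeros(4),method="Nelder-Mead",options=dict(initial_simplex=sx)); v0=v0+q.x*[10,10,.1,10]
    return v0,q.fun,fs
E
python3 - <<'E'
from h import *
from rig import telemetry
t=telemetry.get_obs()["tool_pos"]; y=.17
v0=np.r_[t[0]+120*np.cos(y),t[1]+120*np.sin(y),y,42]; print(v0)
v,c,fs=bluefit(v0,[0,0]); print(v,c)
o=[]
for f in fs:
    im=f["color"].copy();k,_=cv2.findContours((render(f,SCOOP,v)>.5).astype(np.uint8),0,1);cv2.drawContours(im,k,-1,(255,0,255),1)
    u=proj(f,place(SCOOP[0],*v)).mean(0).astype(int); o.append(cv2.resize(im[u[1]-60:u[1]+60,u[0]-50:u[0]+50],None,fx=4,fy=4,interpolation=cv2.INTER_CUBIC))
cv2.imwrite("pics/pre.png",np.hstack(o))
E
```

```text
clock: 10.7
tool_pos: [470.9, -360.5, 32.7]
eef_rot: [3.086, 0.583, 0.001]
contact_force: [0.1, 0.0, -0.8]
grip_width: 17.0
grip_force: 61.5
clock: 12.6
tool_pos: [380.2, -37.9, 31.8]
eef_rot: [-3.13, -0.267, 0.001]
contact_force: [-0.1, 0.0, -1.2]
grip_width: 16.6
grip_force: 61.4
[ 4.98438994e+02 -1.76223277e+01  1.70000000e-01  4.20000000e+01]
[ 4.97064010e+02 -1.74220878e+01  1.82971853e-01  4.04004298e+01] 0.3008313725490196
```

View pics/pre.png

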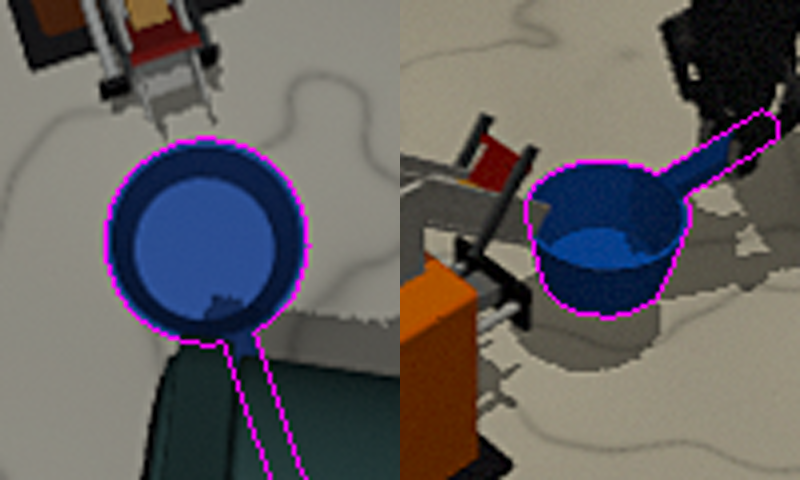

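The fit overlays well in both views: the bowl is at (497,-17), base 40 mm up, rim at 95 mm, lined up with the chute. I advance along the dispenser's +x to contact and push.

```bash
python3 -m pendant '[{"x":0.0098,"y":0.0017,"z":0,"ax":0,"ay":0,"az":0},{"x":0.0098,"y":0.0017,"z":0,"ax":0,"ay":0,"az":0},{"x":0.0098,"y":0.0017,"z":0,"ax":0,"ay":0,"az":0},{"x":0,"y":0,"z":0,"ax":0,"ay":0,"az":0},{"x":0,"y":0,"z":0,"ax":0,"ay":0,"az":0}]'
python3 -m pendant '[{"x":0.005,"y":0.0008,"z":0,"ax":0,"ay":0,"az":0},{"x":0.005,"y":0.0008,"z":0,"ax":0,"ay":0,"az":0},{"x":0.005,"y":0.0008,"z":0,"ax":0,"ay":0,"az":0},{"x":0.005,"y":0.0008,"z":0,"ax":0,"ay":0,"az":0},{"x":0,"y":0,"z":0,"ax":0,"ay":0,"az":0}]'
python3 -m pendant '[{"x":0.004,"y":0.0007,"z":0,"ax":0,"ay":0,"az":0},{"x":0.004,"y":0.0007,"z":0,"ax":0,"ay":0,"az":0},{"x":0,"y":0,"z":0,"ax":0,"ay":0,"az":0},{"x":0,"y":0,"z":0,"ax":0,"ay":0,"az":0},{"x":0,"y":0,"z":0,"ax":0,"ay":0,"az":0},{"x":0,"y":0,"z":0,"ax":0,"ay":0,"az":0},{"x":0,"y":0,"z":0,"ax":0,"ay":0,"az":0},{"x":0,"y":0,"z":0,"ax":0,"ay":0,"az":0}]'
python3 - <<'E'
from h import *
from rig import telemetry
for i in range(3):
    f=cams.grab_frame("scene" if i else "top"); print(telemetry.get_obs()["contact_force"])
    h=hsv(f)
    print("brass",cv2.countNonZero(cv2.inRange(h[100:260],(17,90,90),(30,255,255))))
    if i<2: cv2.imwrite(f"pics/push{i}.png",f["color"])
E
```

```text
clock: 13.2
tool_pos: [410.3, -33.0, 31.8]
eef_rot: [-3.13, -0.266, 0.0]
contact_force: [-0.6, -0.3, -1.5]
grip_width: 16.8
grip_force: 61.4
clock: 13.7
tool_pos: [430.3, -29.7, 31.9]
eef_rot: [-3.13, -0.266, 0.0]
contact_force: [-2.1, 0.6, -1.5]
grip_width: 17.0
grip_force: 61.4
clock: 14.5
tool_pos: [437.7, -28.4, 31.9]
eef_rot: [-3.13, -0.265, 0.0]
contact_force: [-2.7, -0.8, -2.3]
grip_width: 16.6
grip_force: 61.1
[-2.76850838 -0.2447461  -2.69703822]
brass 2761
[-2.53478667  0.14844282 -3.10614741]
brass 304
[-2.01456378 -0.39878007 -4.03930655]
brass 297
```

Pushing at about 2.7 N, and the vertical load has risen as expected. I wait a little longer, average the force, and use my last picture here.

```bash
python3 -m pendant '[{"x":0,"y":0,"z":0,"ax":0,"ay":0,"az":0},{"x":0,"y":0,"z":0,"ax":0,"ay":0,"az":0},{"x":0,"y":0,"z":0,"ax":0,"ay":0,"az":0},{"x":0,"y":0,"z":0,"ax":0,"ay":0,"az":0},{"x":0,"y":0,"z":0,"ax":0,"ay":0,"az":0},{"x":0,"y":0,"z":0,"ax":0,"ay":0,"az":0}]'
python3 - <<'E'
from h import *
from rig import telemetry
F=[]
for i in range(8):
    f=cams.grab_frame("scene" if i%2 else "top"); F.append(telemetry.get_obs()["contact_force"])
    if i==0: a=f
print(np.mean(F,0))
fs=[a,f]; v=[554.5,-8,.175,40.4]; o=[]
for f in fs:
    u=proj(f,place(SCOOP[0],*v)).mean(0).astype(int); o.append(cv2.resize(f["color"][u[1]-60:u[1]+60,u[0]-50:u[0]+50],None,fx=4,fy=4,interpolation=cv2.INTER_CUBIC))
cv2.imwrite("pics/in.png",np.hstack(o))
E
```

```text
clock: 15.25
tool_pos: [437.9, -28.4, 32.0]
eef_rot: [-3.13, -0.265, 0.0]
contact_force: [-2.5, 1.1, -3.7]
grip_width: 16.7
grip_force: 61.2
[-2.92750349 -0.33497686 -3.04442463]
```

View pics/in.png

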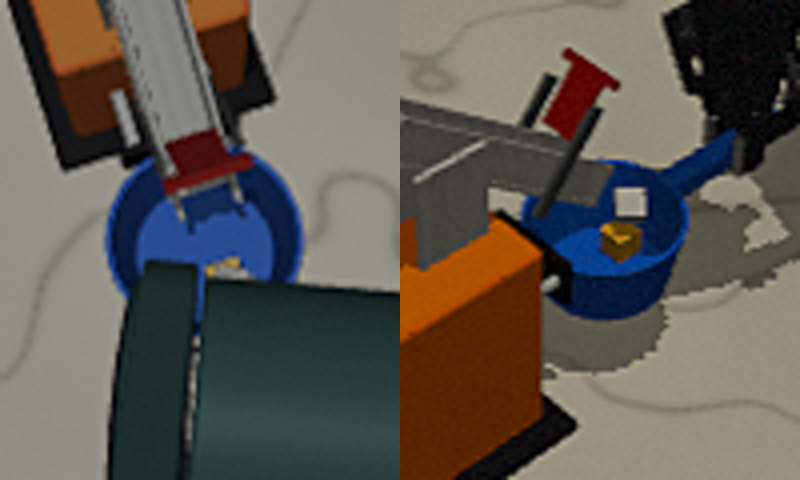

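Both cubes are in the bowl: brass at (620,240) and aluminium at (630,200) in the scene crop. I back out, move to the robot's right, and lower.

```bash
python3 -m pendant '[{"x":-0.004,"y":-0.0007,"z":0,"ax":0,"ay":0,"az":0},{"x":-0.0078,"y":-0.0014,"z":0,"ax":0,"ay":0,"az":0},{"x":-0.0078,"y":-0.0014,"z":0,"ax":0,"ay":0,"az":0},{"x":-0.0078,"y":-0.0014,"z":0,"ax":0,"ay":0,"az":0},{"x":-0.0078,"y":-0.0014,"z":0,"ax":0,"ay":0,"az":0},{"x":-0.0078,"y":-0.0014,"z":0,"ax":0,"ay":0,"az":0},{"x":-0.0078,"y":-0.0014,"z":0,"ax":0,"ay":0,"az":0},{"x":-0.004,"y":-0.0007,"z":0,"ax":0,"ay":0,"az":0},{"x":0,"y":-0.006,"z":0,"ax":0,"ay":0,"az":0},{"x":0,"y":-0.012,"z":0,"ax":0,"ay":0,"az":0},{"x":0.002,"y":-0.015,"z":0,"ax":0,"ay":0,"az":0},{"x":0.004,"y":-0.015,"z":0,"ax":0,"ay":0,"az":0},{"x":0.004,"y":-0.015,"z":0,"ax":0,"ay":0,"az":0},{"x":0.004,"y":-0.015,"z":0,"ax":0,"ay":0,"az":0},{"x":0.004,"y":-0.015,"z":0,"ax":0,"ay":0,"az":0},{"x":0.004,"y":-0.015,"z":0,"ax":0,"ay":0,"az":0},{"x":0.004,"y":-0.015,"z":0,"ax":0,"ay":0,"az":0},{"x":0.004,"y":-0.015,"z":0,"ax":0,"ay":0,"az":0},{"x":0,"y":-0.012,"z":0,"ax":0,"ay":0,"az":0},{"x":0,"y":-0.006,"z":0,"ax":0,"ay":0,"az":0}]'
python3 -m pendant '[{"x":0,"y":0,"z":0,"ax":0,"ay":0,"az":0},{"x":0,"y":0,"z":-0.005,"ax":0,"ay":0,"az":0},{"x":0,"y":0,"z":-0.008,"ax":0,"ay":0,"az":0},{"x":0,"y":0,"z":-0.008,"ax":0,"ay":0,"az":0},{"x":0,"y":0,"z":-0.006,"ax":0,"ay":0,"az":0},{"x":0,"y":0,"z":-0.005,"ax":0,"ay":0,"az":0},{"x":0,"y":0,"z":-0.003,"ax":0,"ay":0,"az":0},{"x":0,"y":0,"z":-0.002,"ax":0,"ay":0,"az":0},{"x":0,"y":0,"z":0,"ax":0,"ay":0,"az":0},{"x":0,"y":0,"z":0,"ax":0,"ay":0,"az":0}]'
python3 -m pendant '[{"x":0,"y":0,"z":-0.002,"ax":0,"ay":0,"az":0},{"x":0,"y":0,"z":0,"ax":0,"ay":0,"az":0},{"x":0,"y":0,"z":0,"ax":0,"ay":0,"az":0}]'
python3 -m pendant '[{"x":0,"y":0,"z":-0.001,"ax":0,"ay":0,"az":0},{"x":0,"y":0,"z":0,"ax":0,"ay":0,"az":0},{"x":0,"y":0,"z":0,"ax":0,"ay":0,"az":0}]'
python3 - <<'E'
from h import *
from rig import telemetry
t=telemetry.get_obs()["tool_pos"]
v,c,fs=bluefit(np.r_[t[0]+118,t[1]+20,.172,2.],[0,0]); print(v,c)
F=[]
for i in range(6): cams.grab_frame("top");F.append(telemetry.get_obs()["contact_force"])
print(np.mean(F,0))
E
```

```text
clock: 17.65
tool_pos: [413.5, -195.7, 32.0]
eef_rot: [3.13, 0.264, 0.001]
contact_force: [0.2, 0.4, -2.3]
grip_width: 17.1
grip_force: 61.3
clock: 18.65
tool_pos: [413.3, -194.4, -4.9]
eef_rot: [3.13, 0.265, 0.0]
contact_force: [0.0, -0.3, -2.3]
grip_width: 16.9
grip_force: 61.3
clock: 18.95
tool_pos: [413.5, -194.5, -6.9]
eef_rot: [3.13, 0.265, 0.001]
contact_force: [0.1, 0.2, -1.8]
grip_width: 16.5
grip_force: 61.4
clock: 19.25
tool_pos: [413.3, -194.4, -7.9]
eef_rot: [3.13, 0.265, 0.0]
contact_force: [-1.4, 0.3, 0.6]
grip_width: 16.9
grip_force: 61.7
[ 5.29776200e+02 -1.71988413e+02  1.88914699e-01  1.45980758e+00] 0.6254098039215686
[-1.30339746 -0.76693554  1.2201672 ]
```

It's touching the bench (Fz went from -2 to +1). One more millimetre, then release and rise.

```bash
python3 -m pendant '[{"x":0,"y":0,"z":-0.001,"ax":0,"ay":0,"az":0},{"x":0,"y":0,"z":0,"ax":0,"ay":0,"az":0},{"x":0,"y":0,"z":0,"ax":0,"ay":0,"az":0}]'
python3 -m pendant '[{"x":0,"y":0,"z":0,"ax":0,"ay":0,"az":0},{"x":0,"y":0,"z":0,"ax":0,"ay":0,"az":0},{"x":0,"y":0,"z":0,"ax":0,"ay":0,"az":0},{"x":0,"y":0,"z":0,"ax":0,"ay":0,"az":0},{"x":0,"y":0,"z":0,"ax":0,"ay":0,"az":0},{"x":0,"y":0,"z":0,"ax":0,"ay":0,"az":0},{"x":0,"y":0,"z":0,"ax":0,"ay":0,"az":0},{"x":0,"y":0,"z":0,"ax":0,"ay":0,"az":0}]' 0
python3 -m pendant '[{"x":0,"y":0,"z":0.01,"ax":0,"ay":0,"az":0},{"x":0,"y":0,"z":0.02,"ax":0,"ay":0,"az":0},{"x":0,"y":0,"z":0.03,"ax":0,"ay":0,"az":0},{"x":0,"y":0,"z":0.03,"ax":0,"ay":0,"az":0},{"x":0,"y":0,"z":0.03,"ax":0,"ay":0,"az":0},{"x":0,"y":0,"z":0.03,"ax":0,"ay":0,"az":0},{"x":0,"y":-0.03,"z":0.03,"ax":0,"ay":0,"az":0},{"x":0,"y":-0.03,"z":0,"ax":0,"ay":0,"az":0},{"x":0,"y":-0.03,"z":0,"ax":0,"ay":0,"az":0},{"x":0,"y":0,"z":0,"ax":0,"ay":0,"az":0},{"x":0,"y":0,"z":0,"ax":0,"ay":0,"az":0},{"x":0,"y":0,"z":0,"ax":0,"ay":0,"az":0}]'
python3 - <<'E'
from h import *
v,c,fs=bluefit(np.array([530,-172,.18,0.]),[0,0]); print(v,c)
f=fs[1];h=hsv(f)
b=np.argwhere(cv2.inRange(h,(17,90,80),(30,255,255))>0)[:,::-1]; u=proj(f,place(np.array([[0,0,10.]]),*v))[0]
n=b[np.hypot(*(b-u).T)<25]; print("bowl px",u,"brass px",n.mean(0),len(n))
g=np.argwhere((h[...,1]<60)&(h[...,2]>110))[:,::-1]; m=render(f,[SCOOP[0]],[*v[:3],0]); 
n=np.array([p for p in g if m[p[1],p[0]]>.99]); print("grey px in bowl",len(n),n.mean(0) if len(n) else "")
y=comp(cv2.inRange(hsv(fs[0]),(20,120,40),(35,255,255)),(107,260)),comp(cv2.inRange(h,(20,120,40),(35,255,255)),(365,298))
print("yellow",fit(fs,y,SCOOP,np.array([568.,339,-.373])))
E
```

```text
clock: 19.95
tool_pos: [413.1, -194.3, -9.0]
eef_rot: [-3.13, -0.265, 0.0]
contact_force: [-3.2, -0.4, 2.9]
grip_width: 16.7
grip_force: 62.0
clock: 20.75
tool_pos: [413.2, -194.2, -9.0]
eef_rot: [-3.13, -0.265, -0.0]
contact_force: [0.0, 0.2, 0.4]
grip_width: 85.5
grip_force: 0.0
clock: 21.95
tool_pos: [412.6, -283.1, 171.0]
eef_rot: [-3.129, -0.265, 0.001]
contact_force: [-0.2, -0.4, -0.1]
grip_width: 85.2
grip_force: 0.0
[ 5.29616782e+02 -1.72269719e+02  1.79854726e-01  5.94051195e-01] 0.5192803921568627
bowl px [248.57160581 166.5984435 ] brass px [250. 158.] 1
grey px in bowl 32 [247.09375 156.6875 ]
yellow (array([ 5.68273687e+02,  3.38761651e+02, -3.69831269e-01]), np.float64(0.14567892031659177))
```

Run:
```python
from h import *
v=[529.6,-172.3,.18,0]; fs=[cams.grab_frame(n) for n in("top","scene")]
for f in fs:
    h=hsv(f); m=render(f,[SCOOP[0]],v)>.99; k=m&~((h[...,0]>=105)&(h[...,0]<=130)&(h[...,1]>80))
    P=np.argwhere(k)[:,::-1]; print(len(P), proj(f,place(np.array([[0,0,5.]]),*v))[0])
    for p in P: print(tuple(int(i) for i in p),h[p[1],p[0]].tolist(),end=" ")
    print()
```

```text
156 [329.82954839 235.30817198]
(310, 230) [114, 73, 94] (310, 231) [116, 74, 93] (310, 232) [116, 78, 92] (310, 234) [116, 76, 90] (337, 237) [167, 16, 109] (338, 237) [20, 112, 114] (339, 237) [21, 106, 127] (340, 237) [177, 21, 108] (334, 238) [150, 12, 109] (335, 238) [18, 94, 103] (336, 238) [22, 86, 110] (337, 238) [23, 125, 151] (338, 238) [21, 134, 145] (339, 238) [21, 156, 142] (340, 238) [18, 88, 130] (332, 239) [23, 140, 69] (333, 239) [24, 136, 139] (334, 239) [23, 158, 163] (335, 239) [21, 172, 141] (336, 239) [15, 93, 99] (337, 239) [24, 10, 125] (338, 239) [27, 22, 116] (339, 239) [23, 46, 110] (340, 239) [18, 55, 120] (331, 240) [126, 38, 34] (332, 240) [25, 177, 95] (333, 240) [25, 141, 164] (334, 240) [21, 150, 148] (335, 240) [20, 166, 118] (336, 240) [14, 66, 101] (337, 240) [100, 12, 133] (338, 240) [90, 2, 120] (339, 240) [60, 2, 124] (340, 240) [23, 8, 130] (341, 240) [26, 14, 125] (342, 240) [108, 28, 119] (343, 240) [113, 61, 125] (344, 240) [114, 78, 121] (332, 241) [24, 185, 80] (333, 241) [25, 141, 143] (334, 241) [21, 149, 147] (335, 241) [19, 139, 112] (
[... 18483 characters left out ...]
5] (241, 175) [30, 35, 65] (242, 175) [25, 42, 66] (246, 175) [110, 65, 59] (247, 175) [113, 35, 59] (248, 175) [18, 41, 62] (249, 175) [28, 59, 65] (250, 175) [15, 43, 71] (251, 175) [19, 41, 69] (252, 175) [21, 41, 80] (253, 175) [23, 31, 74] (254, 175) [19, 36, 77] (255, 175) [33, 32, 71] (256, 175) [26, 25, 72] (257, 175) [23, 36, 57] (258, 175) [90, 23, 34] (259, 175) [60, 11, 23] (240, 176) [21, 27, 65] (241, 176) [15, 32, 64] (242, 176) [25, 44, 69] (251, 176) [110, 18, 43] (252, 176) [105, 29, 53] (253, 176) [20, 13, 59] (254, 176) [25, 43, 65] (255, 176) [21, 37, 69] (256, 176) [35, 28, 55] (257, 176) [60, 12, 41] (242, 177) [24, 51, 70] (251, 178) [20, 219, 14] (252, 178) [0, 0, 0]
```

The top view shows both cubes in the bowl, brass around (334,241) and grey aluminium around (340,244). The scoop is upright on the bench and the yellow one hasn't moved, so I hand in.

```bash
python3 -c "
from rig import job
print(job.job_done())"
```

```text
the job is handed in; nothing more can be done
None
```

I handed the job in with the blue scoop released upright on the bench about 170 mm from the dispenser, both cubes in its bowl and the yellow scoop unmoved; the hand-in returned no verdict.

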